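# Turn over the circuit board and lock its holder

## Task

Use the crank pin of the board holder to turn the circuit board right over until it stops, lying level with its solder side up. Then take the T-handle key from its stand, turn the recessed locking screw clockwise with it as far as it goes, and hang the key back in its stand. Leave the other things on the bench where they are.

Things in the scene. Friction and masses are not known exactly. Their poses are not given: they have to be found in the camera images.
- holder: Turn-over board holder, fixed to the bench. Origin: underside centre, z up. Base 150 x 290 x 12. The frame's axle runs along the holder's y, 90 above the bench, over the origin. Lock block at the -y end: 62 x 62, 148 high, centred at y = -116; a vertical bore 42 wide in its top holds the locking screw. Crank post at the +y end: 34 (x) x 20 (y), 112 high, at y = +95.
- board_frame (a joint): Turn (rad) of the steel frame (120 x 142, 12 thick) with the green board, about the holder's y. 0: level, component side up, crank pin on the holder's -x side; 1.57: upright, pin straight above the axle; 3.14: turned over, solder side up, pin on the +x side. Starts at 0 to 0.5; hard stops at 0 and 3.14. Balanced, friction 0.12 N m; stays where left.
- crank_pin (a point): Middle of the grip of the crank pin: horizontal round black pin, 14 diameter, 55 long, parallel to the axle at radius 60, rigid with the frame, at y = +148 in the holder's frame (spans y 118 to 173; crank arm at y 110 to 118). Pinch it from above, fingers closing along the holder's x, and lead it over the top in an arc; it turns between the pads.
- lock_screw (a joint): Turn of the locking screw, in rad, growing clockwise as seen from above: 0 loose, 1.2 fully tight (a hard stop). It may start up to 0.3. Friction about 0.12 N m; it stays where it is left.
- screw_mouth (a point): Centre of the mouth of the square socket in the locking screw's head, 24 below the top of the lock block (124 above the bench), z up. The x axis is square to a side of the socket and turns with the screw. The steel head is 28 square; the socket is 17 square and 20 deep, facing up.
- screw_floor (a point): Centre of the floor of that socket, 20 below its mouth (104 above the bench).
- t_key: Steel T-handle key, 0.3 kg, 106 high. Origin: bottom tip, z up the shaft, x along the handle bar. Shaft 14 square, sides parallel to the bar, 90 from tip to bar underside, its last 6 tapered to 7 diameter. Bar 110 (x) x 14 (y) x 16 (z) on top of the shaft. Hangs tip down in the stand; grip across the middle of the bar from above.
- key_bar (a point): Centre of the key's handle bar, 98 above its tip.
- key_tip (a point): Bottom tip of the key (its origin).
- key_stand: Dark steel stand, fixed. Origin: underside centre, z up; base 110 (x) x 70 (y). Two upright walls, 12 thick, 50 wide (y), 60 apart, at x = -36 and +36. The key's bar lies along x across their tops, 105 above the bench, its shaft hanging between them, tip 15 above the bench. Lips 10 high on the wall tops leave the bar a seat 26 wide (y), open upwards.
- tip_cleaner: Loose round pot, 84 in diameter, 65 high, blue with brass wool: leave alone. Origin: centre of its underside.
- meter: Loose hand-held meter lying flat, 140 x 80 x 40, yellow: leave alone. Origin: centre of its underside.
- solder_spool: Loose spool standing on its flange, 64 in diameter, 46 high: leave alone. Origin: centre of its underside.

How it is judged:
By the outcome, as a careful person would: the job done as asked, in the order asked, and still so for the second after the job is handed in, with the robot touching nothing.
It also fails if it takes over 67 s, if anything falls off the work surface, if the arm or the gripper's body presses on something with over 40 N, if the wrist force passes 120 N, or if a joint passes its speed limit or range.

## Robot

A 6-joint arm with a two-finger parallel gripper is mounted at the origin on the work surface. World frame = base frame: x ahead of the robot, y to its left, z up, the work surface at z = 0. Lengths are in m, angles in rad, forces in N, time in s.
With the tool pointing down it reaches from about 0.375 to 0.9 m from the base axis. Payload 3.1 kg.
Tool frame: the origin (TCP) lies midway between the tips of the shut fingers; the grasp point (between the pads) lies robot.grip_depth behind it (robot.grip_depth is the distance from the TCP to the grasp point, in m); z points along the fingers, y is the line along which they close (so a half turn about z gives the same grasp; the last joint's range is limited). The gripper opens to 87 mm and grips with 3 to 60 N. Pads are 19 mm wide; open, the fingers measure 117 mm over their backs; the gripper's body (75 mm by 190 mm) begins 51 mm behind the grasp point.
Start: joints at [-1.528, 0.527, 1.433, -0, 1.181, -0.178], TCP at [0.138, -0.61, 0.223] pointing down, gripper open.
Joint ranges: [-3.08, 3.08], [-0.75, 2.2], [0.22, 2.44], [-1.43, 4.57], [0, 2.65], [-2.85, 2.85]. Speed limits (rad/s): [2.79, 2.79, 3.14, 3.14, 3.14, 3.14].

## Interface

Orientations are given as a unit quaternion [x, y, z, w].
In Python, from rig import robot, camrig, hand_in, get_obs gives the robot as it stands (robot), with the cameras (camrig), the job as plain functions and the readings as plain functions.
- The arm moves only by the shell command python3 nudge.py 'ROWS' [OPENING] [FORCE]. ROWS is a JSON list of rows, 1 to 20 of them, each an object with the fields pos (a list: dx, dy, dz in m), twist (a turn about the tool's z in rad); a field left out counts as zero; each row shifts and turns the commanded pose from where the row before left it, along the tool's axes as they then stand; what a row does not reach is not made up. A row lasts 1/12 s, in which the tool goes at most 0.0417 m and 0.125 rad, less where a joint would pass 70% of its speed; a pose out of reach is approached as far as the arm can. OPENING is the finger opening in m, set as the command begins (- or left out keeps the last). The fingers move at their own pace and stop on an object; FORCE is the grip in N (left out, the last holds). Time passes only in rows, so rows that do not move let the fingers close. It prints the time, the measured TCP pose, the force, the opening and the grip force at its end. Input that does not fit is refused with a message, and nothing moves.
- get_obs(): the state, without advancing time (a new reading comes with each control period).
- camrig.camera(name): name is "scene" or "top" or "wrist"; returns a dict with "img" (480x640x3 uint8, red, green, blue), "fx", "fy", "cx", "cy" (pixels), "xyz" and "attitude" of the camera in the world. Camera axes: x right, y down, z forward; pixel columns grow to the right and rows downward; lengths in m; the calibration is good to about 2 mm. A picture is of the moment at which its call begins. There is no depth.
- hand_in(): hands the job in; it is judged then, once.
The state is a dict: "time": time; "q": joint angles; "joint_velocities": joint speeds; "joint_torque": joint torques, N m; "position": TCP position; "tool_rot": TCP orientation; "ft_force": force on the tool from outside, world axes, zero at the start; "moment": the same for the moment, N m; "grip_width": finger opening in m; "grip_force": force on a finger pad.
Only numpy, scipy, OpenCV 4.12 (cv2) and the standard library are available. Lean on these libraries where they do the work, as an engineer would, in place of code of your own. Each camera call takes 0.05 s, during which the arm holds its last target. There are 200 camera calls.

## Working session

There is one attempt and no reset: what is moved stays moved. The work goes in short steps, Python scripts to look and compute and a shell command to move; the robot and the scene stay as the last step left them, time stands still between calls to the robot, and variables do not carry over. Pictures are saved under pics/ and viewed, at most 14 in all, crops included, and the job is handed in when it is done.

```bash
ls; mkdir -p pics; python3 - <<'E'
from rig import robot, camrig, hand_in, get_obs
import cv2
print(robot.grip_depth)
for n in ["scene","top"]:
    c=camrig.camera(n); cv2.imwrite(f"pics/{n}0.png",c["img"][:,:,::-1])
    print(n,[c[k] for k in ("fx","fy","cx","cy","xyz","attitude")])
o=get_obs(); print(o)
E
```

```text
nudge.py
pics
rig.py
0.0187
scene [436.62223986718885, 436.62223986718885, 325.3975392872312, 237.13115046826388, array([ 1.22726679, -0.42461332,  0.64363587]), array([ 0.79316662,  0.40010028, -0.21426953, -0.4060727 ])]
top [531.8936286278497, 531.8936286278497, 324.6308116857871, 232.56134540490373, array([0.55166731, 0.02170954, 1.23909612]), array([-0.69939643,  0.71455359, -0.01481308,  0.00619537])]
{'time': 0.1, 'q': array([-1.52750650e+00,  5.28401664e-01,  1.43375217e+00, -3.54176363e-05,
        1.18140968e+00, -1.78513940e-01]), 'joint_velocities': array([-2.94695076e-04, -1.03248847e-03, -3.11259604e-03,  3.71207572e-05,
       -1.32164748e-03, -4.19631082e-04]), 'joint_torque': array([-5.37683331e-05, -4.40986061e+01, -1.77151144e+01,  6.35189912e-02,
        5.34148165e-02, -3.87946579e-05]), 'position': array([ 0.13747506, -0.60902314,  0.221659  ]), 'tool_rot': array([ 9.93855458e-01,  1.10681331e-01,  5.02371529e-05, -9.84286000e-04]), 'ft_force': array([ 0.26905121, -0.14811274, -0.01528431]), 'moment': array([-0.02451139,  0.0109809 ,  0.0335792 ]), 'grip_force': 0.0, 'grip_width': 0.08696754499271486}
```

View pics/scene0.png

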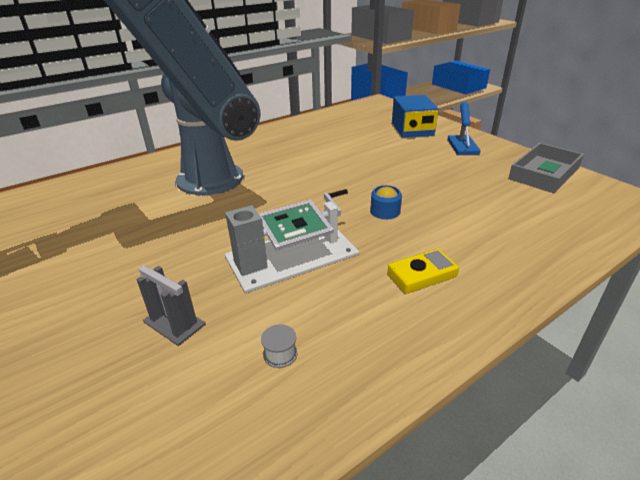

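View pics/top0.png

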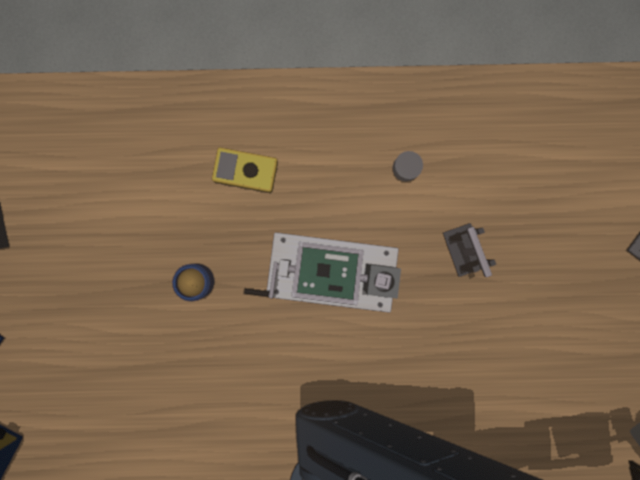

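The top view shows +x up and +y left. The holder base is at about (333,272), with the crank pin at (257,293), the screw at (383,281), the key bar at (480,252) and the stand at (468,250). I'll measure with masks and zoom in next.

```bash
cat > h.py <<'E'
import numpy as np, cv2
from rig import robot, camrig, hand_in, get_obs
from scipy.spatial.transform import Rotation as R
class Cam:
    def __init__(s,n):
        c=camrig.camera(n); s.img=c["img"]; s.K=np.array([[c["fx"],0,c["cx"]],[0,c["fy"],c["cy"]],[0,0,1]])
        s.p=np.array(c["xyz"]); s.R=R.from_quat(c["attitude"]).as_matrix(); s.hsv=cv2.cvtColor(s.img,cv2.COLOR_RGB2HSV)
    def ray(s,px):
        px=np.atleast_2d(px).astype(float); d=np.c_[px,np.ones(len(px))]@np.linalg.inv(s.K).T@s.R.T; return d
    def plane(s,px,z):
        d=s.ray(px); return s.p+d*((z-s.p[2])/d[:,2])[:,None]
    def proj(s,P):
        q=(np.atleast_2d(P)-s.p)@s.R@s.K.T; return q[:,:2]/q[:,2:]
def tri(c1,p1,c2,p2):
    d1=c1.ray(p1)[0]; d2=c2.ray(p2)[0]
    t=np.linalg.lstsq(np.c_[d1,-d2],c2.p-c1.p,rcond=None)[0]
    a=c1.p+d1*t[0]; b=c2.p+d2*t[1]; return (a+b)/2, np.linalg.norm(a-b)
E
python3 - <<'E'
from h import *
t=Cam("top"); s=Cam("scene")
# holder base: white low-saturation
m=((t.hsv[...,1]<40)&(t.hsv[...,2]>150)).astype(np.uint8); m[:, :250]=0; m[:220]=0; m[330:]=0; m[:,420:]=0
ys,xs=np.nonzero(m); r=cv2.minAreaRect(np.c_[xs,ys].astype(np.float32)); b=cv2.boxPoints(r)
P=t.plane(b,0.012); print("base",r,b.round(1).tolist(),P.round(4).tolist(),P.mean(0)); print(np.linalg.norm(P-np.roll(P,1,0),axis=1))
a=cv2.resize(t.img[220:320,235:500],None,fx=3,fy=3,interpolation=cv2.INTER_CUBIC)
b=cv2.resize(s.img[170:350,130:370],None,fx=3.3,fy=3.3,interpolation=cv2.INTER_CUBIC)[:,:795]
cv2.imwrite("pics/za.png",a[:,:,::-1]); cv2.imwrite("pics/zb.png",b[:,:,::-1])
E
```

```text
base ((331.9461364746094, 271.9307861328125), (123.91069793701172, 63.1336784362793), 7.125016689300537) [[266.6000061035156, 295.6000061035156], [274.3999938964844, 232.89999389648438], [397.29998779296875, 248.3000030517578], [389.5, 310.8999938964844]] [[0.446, 0.1429, 0.012], [0.5896, 0.1222, 0.012], [0.5481, -0.1608, 0.012], [0.4044, -0.139, 0.012]] [ 0.49702387 -0.00868074  0.012     ]
[0.28496682 0.14504059 0.28601842 0.14531365]
```

View pics/za.png

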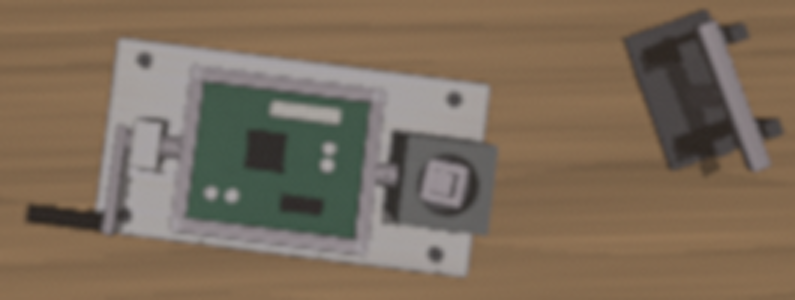

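View pics/zb.png

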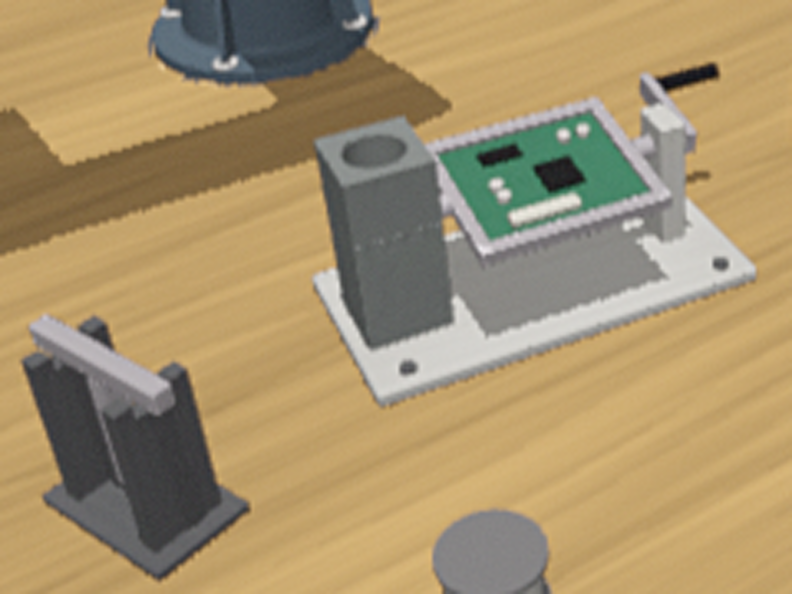

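The zooms show the base holes at about (145,60), (454,99), (435,254) and (122,215), and the pin from (27,214) to (100,221). They also show the screw head at (445,183), and the key bar from (708,28) to (759,165) in za and from (40,330) to (165,395) in zb.

```bash
cat > m.py <<'E'
from h import *
t=Cam("top"); s=Cam("scene")
A=lambda x,y:(235+(x+.5)/3-.5,220+(y+.5)/3-.5); B=lambda x,y:(130+(x+.5)/3.3-.5,170+(y+.5)/3.3-.5)
P=t.plane([A(118,38),A(489,87),A(466,276),A(99,229)],.012); print("corners",P.round(4).tolist(),P.mean(0),np.linalg.norm(P-np.roll(P,1,0),axis=1))
H=t.plane([A(145,60),A(454,99),A(435,254),A(122,215)],.012); print("holes",H.mean(0),np.linalg.norm(H-np.roll(H,1,0),axis=1))
S=s.plane([B(383,404),B(754,272)],.012); print("scene corners",S)
y=(H[0]+H[3]-H[1]-H[2]); x=(H[0]+H[1]-H[2]-H[3]); print("yaw",np.arctan2(-y[0],y[1]),np.arctan2(x[1],x[0]))
# key bar from hue-less bright regions
print("pin out",tri(t,A(28,213),s,B(717,71)),"in",tri(t,A(103,220),s,B(660,82)))
K=[A(708,26),A(759,166)];Kp=t.plane(K,.121); print("bar ends z=.121",Kp.round(4),np.linalg.norm(Kp[0]-Kp[1]),Kp.mean(0))
K2=s.plane([B(47,323),B(166,388)],.121); print("scene bar",K2, np.linalg.norm(K2[0]-K2[1]),K2.mean(0))
print("screw",t.plane(A(445,183),.124)); 
L=t.plane([A(408,133),A(497,146),A(488,235)],.148);print("block top",L, (L[0]+L[2])/2)
E
python3 m.py
```

```text
corners [[0.591, 0.1231, 0.012], [0.5472, -0.1615, 0.012], [0.4027, -0.1401, 0.012], [0.445, 0.1403, 0.012]] [ 0.49646376 -0.00955667  0.012     ] [0.14700181 0.28793372 0.14606637 0.28363654]
holes [ 0.49687668 -0.00645414  0.012     ] [0.12000229 0.23955251 0.1197867  0.24186466]
scene corners [[ 0.56220776 -0.16288262  0.012     ]
 [ 0.59817037  0.11753178  0.012     ]]
yaw -0.1466480657183617 -0.15688333522989106
pin out (array([0.46591911, 0.18418607, 0.09556666]), np.float64(0.0038329405145334215)) in (array([0.4610439 , 0.13143412, 0.10198141]), np.float64(0.00669052165389573))
bar ends z=.121 [[ 0.5871 -0.3006  0.121 ]
 [ 0.4881 -0.3336  0.121 ]] 0.10440456588887317 [ 0.53759367 -0.31713021  0.121     ]
scene bar [[ 0.49834197 -0.33141609  0.121     ]
 [ 0.5942426  -0.29676754  0.121     ]] 0.10196789674423845 [ 0.54629229 -0.31409182  0.121     ]
screw [[ 0.48127934 -0.11230359  0.124     ]]
block top [[ 0.5174541  -0.0849455   0.148     ]
 [ 0.5072393  -0.14565128  0.148     ]
 [ 0.44672631 -0.13792804  0.148     ]] [ 0.4820902  -0.11143677  0.148     ]
```

```bash
python3 nudge.py '[{"pos": [0.034, -0.0147, -0.007], "twist": -0.01}, {"pos": [0.034, -0.0147, -0.007], "twist": -0.01}, {"pos": [0.034, -0.0147, -0.007], "twist": -0.01}, {"pos": [0.034, -0.0147, -0.007], "twist": -0.01}, {"pos": [0.034, -0.0147, -0.007], "twist": -0.01}, {"pos": [0.034, -0.0147, -0.007], "twist": -0.01}, {"pos": [0.034, -0.0147, -0.007], "twist": -0.01}, {"pos": [0.034, -0.0147, -0.007], "twist": -0.01}, {"pos": [0.034, -0.0147, -0.007], "twist": -0.01}, {"pos": [0.034, -0.0147, -0.007], "twist": -0.01}, {"pos": [0.034, -0.0147, -0.007]}, {"pos": [0.034, -0.0147, -0.007]}, {}, {}]' 0.087
python3 - <<'E'
from h import *
w=Cam("wrist"); cv2.imwrite("pics/w1.png",w.img[:,:,::-1]); print(w.p,w.R.round(3),get_obs()["position"])
np.savez("w1.npz",img=w.img,p=w.p,R=w.R,K=w.K)
E
```

```text
time: 1.47
position: [0.4832, -0.3274, 0.307]
tool_rot: [0.987, 0.162, 0.0, 0.001]
ft_force: [-1.5, 0.3, 0.1]
grip_width: 0.0869
grip_force: 0.0
[ 0.55165872 -0.30367076  0.46954432] [[ 0.32  -0.914 -0.25 ]
 [-0.947 -0.309 -0.086]
 [ 0.001  0.265 -0.964]] [ 0.482035   -0.32838558  0.30650487]
```

View pics/w1.png

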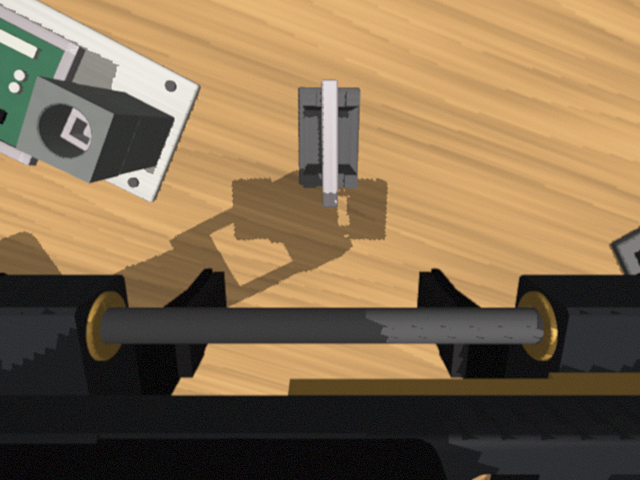

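The wrist view shows the key bar running from (329,80) to (330,205), aligned with the tool's x, and the screw socket at (77,129). Base holes are at (171,86) and (134,182). Now a mask for the bar and ray casts.

```bash
cat > k.py <<'E'
from h import *
def load(f):
    d=np.load(f); c=Cam.__new__(Cam); c.img,c.p,c.R,c.K=d["img"],d["p"],d["R"],d["K"]; c.hsv=cv2.cvtColor(c.img,cv2.COLOR_RGB2HSV); return c
def rect(c,m,z,name):
    n,l,st,ce=cv2.connectedComponentsWithStats(m.astype(np.uint8)); i=1+st[1:,4].argmax()
    cn=cv2.findContours((l==i).astype(np.uint8),cv2.RETR_EXTERNAL,cv2.CHAIN_APPROX_NONE)[0][0]
    P=c.plane(cn[:,0],z)[:,:2]; P=P.astype(np.float32); r=cv2.minAreaRect(P*1000); b=cv2.boxPoints(r)
    print(name,st[i].tolist(),"ctr",np.round(r[0],1),"size",np.round(r[1],1),"deg",round(r[2],1)); return r
def win(m,x0,x1,y0,y1):
    o=np.zeros_like(m); o[y0:y1,x0:x1]=m[y0:y1,x0:x1]; return o
E
python3 - <<'E'
from k import *
w=load("w1.npz"); h=w.hsv
rect(w,win((h[...,1]<40)&(h[...,2]>140),310,350,60,215),.121,"bar")
print(h[100:200:12,329].tolist())
P=w.plane([(171,86),(134,182)],.012); print("holes",P)
print("screw",w.plane([(77,129)],.124))
L=w.plane([(199,86),(153,201)],.012); print("corners",L)
cv2.imwrite("pics/sc1.png",cv2.resize(w.img[70:210,20:210],None,fx=4,fy=4,interpolation=cv2.INTER_CUBIC)[:,:,::-1])
E
```

```text
bar [322, 80, 16, 114, 1744] ctr [ 543.6 -314.4] size [96.2 13.1] deg 19.3
[[171, 8, 222], [176, 9, 221], [4, 9, 221], [171, 12, 219], [176, 9, 216], [177, 12, 215], [175, 15, 211], [175, 13, 210], [170, 13, 119]]
holes [[ 0.53839402 -0.13259763  0.012     ]
 [ 0.41980545 -0.11495855  0.012     ]]
screw [[ 0.48157226 -0.10554791  0.124     ]]
corners [[ 0.54834476 -0.16202048  0.012     ]
 [ 0.40455478 -0.14105014  0.012     ]]
```

View pics/sc1.png

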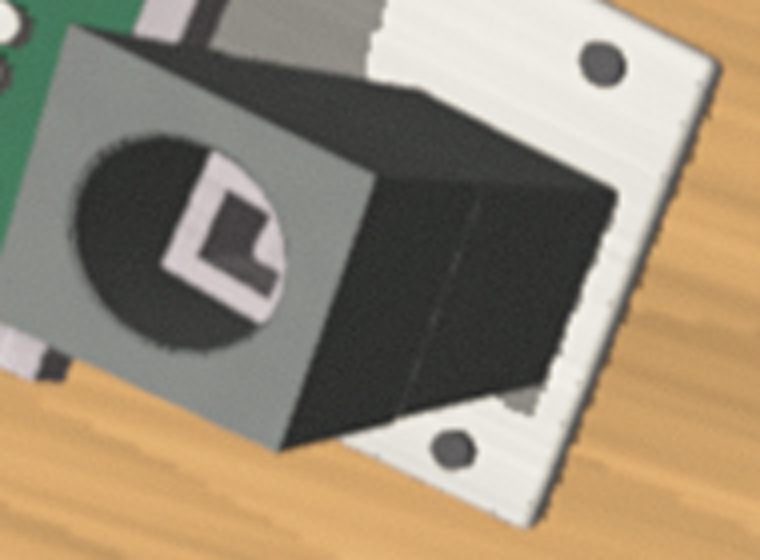

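```bash
python3 - <<'E'
from k import *
w=load("w1.npz")
A=lambda x,y:(20+(x+.5)/4-.5,70+(y+.5)/4-.5)
L=w.plane([A(72,25),A(376,177),A(283,450)],.148); print(L.round(4),(L[0]+L[2])/2)
print("bore",w.plane(A(181,243),.148))
print("block foot",w.plane([A(617,190),A(545,385)],.012))
print("socket pts z .124", w.plane([A(163,265),A(210,150),A(265,325)],.124).round(4))
t=Cam("top")
hz=t.hsv; print("proj expected block ctr top", t.proj([[.480,-.121,.148],[.480,-.121,.124]]))
print("proj expected in wrist", (w.proj([[.480,-.121,.148]])-[20,70])*4)
E
```

```text
[[ 0.5165 -0.084   0.148 ]
 [ 0.5074 -0.145   0.148 ]
 [ 0.4473 -0.1367  0.148 ]] [ 0.48188873 -0.11036916  0.148     ]
bore [[ 0.4822589  -0.11027066  0.148     ]]
block foot [[ 0.50696789 -0.14306557  0.012     ]
 [ 0.44666082 -0.13542416  0.012     ]]
socket pts z .124 [[ 0.4712 -0.0929  0.124 ]
 [ 0.4982 -0.0987  0.124 ]
 [ 0.4656 -0.1159  0.124 ]]
proj expected block ctr top [[388.67451389 281.90623997]
 [387.15974121 281.18571128]]
proj expected in wrist [[231.21829555 270.09380599]]
```

Both views agree. The bore is at (0.482,-0.111) and the pin spans y = 120 to 173 mm in the frame taken from it, so the origin is about (0.499,0.004), the yaw is -0.147 and the frame starts at about 0.15 rad. Moving above the pin.

```bash
python3 nudge.py '[{"pos": [0.0105, -0.036, 0]}, {"pos": [0.0105, -0.036, 0]}, {"pos": [0.0105, -0.036, 0]}, {"pos": [0.0105, -0.036, 0]}, {"pos": [0.0105, -0.036, 0]}, {"pos": [0.0105, -0.036, 0.008]}, {"pos": [0.0105, -0.036, 0.008]}, {"pos": [0.0105, -0.036, 0.008]}, {"pos": [0.0105, -0.036, 0.008]}, {"pos": [0.0105, -0.036, 0.008]}, {"pos": [0.0105, -0.036, 0.008]}, {"pos": [0.0105, -0.036, 0.008]}, {"pos": [0.0105, -0.036, 0.008]}]'
python3 nudge.py '[{"twist": -0.122}, {"twist": -0.122}, {"twist": -0.122}, {"twist": -0.122}, {"twist": -0.122}, {"twist": -0.122}, {"twist": -0.122}, {"twist": -0.122}, {"twist": -0.122}, {}, {}]'
cat > go.py <<'E'
import sys
from h import *
def st():
    o=get_obs(); return np.array(o["position"]),R.from_quat(o["tool_rot"]),o
def to(P,yaw=None):
    p,r,o=st(); M=r.as_matrix(); d=M.T@(np.array(P)-p); y=np.arctan2(M[1,0],M[0,0])
    print("t",round(o["time"],2),"pos",p.round(4),"toolx yaw",round(y,4),"tilt",M[2,:2].round(3),"| tool d",d.round(4),"turn",None if yaw is None else round((y-yaw+np.pi)%(2*np.pi)-np.pi,4),"F",o["ft_force"].round(1),"w",round(o["grip_width"],4),"q6",round(o["q"][5],2))
if __name__=="__main__": to([float(v) for v in sys.argv[1:4]],float(sys.argv[4]) if len(sys.argv)>4 else None)
E
python3 go.py .462 .159 .080 1.424
python3 - <<'E'
from k import *
w=Cam("wrist"); cv2.imwrite("pics/w2.png",w.img[:,:,::-1]); np.savez("w2.npz",img=w.img,p=w.p,R=w.R,K=w.K)
print(w.proj([[.462,.159,.099],[.482,-.111,.148]]))
E
```

```text
time: 2.65
position: [0.4631, 0.1582, 0.242]
tool_rot: [0.987, 0.159, -0.0, 0.0]
ft_force: [1.3, -0.5, 0.7]
grip_width: 0.0866
grip_force: 0.0
time: 3.57
position: [0.4634, 0.1569, 0.2423]
tool_rot: [0.76, 0.65, -0.0, -0.0]
ft_force: [1.5, 1.0, -0.1]
grip_width: 0.0873
grip_force: 0.0
t 3.57 pos [0.4634 0.1569 0.2423] toolx yaw 1.4143 tilt [-0.    -0.001] | tool d [ 0.0019 -0.0016  0.1623] turn -0.0097 F [ 1.5  1.  -0.1] w 0.0873 q6 0.25
[[319.44808951 216.18075572]
 [390.73840263 525.02699539]]
```

View pics/w2.png

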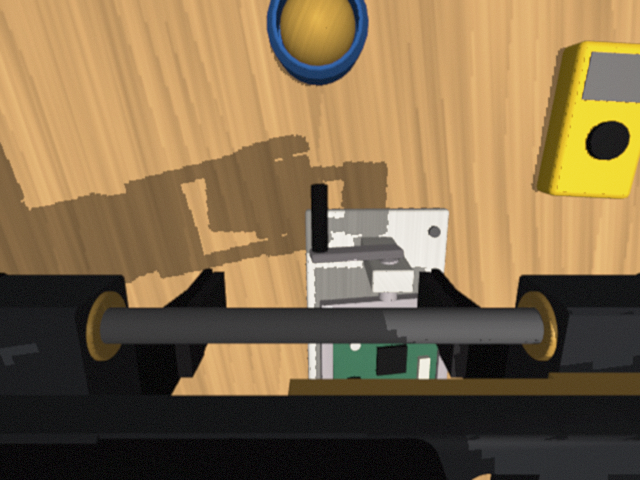

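The pin is seen at (319,185)–(319,250), and its predicted middle (319,216) falls on it. Descending and pinching.

```bash
python3 nudge.py '[{"pos": [0.001, -0.001, 0.035], "twist": -0.01}, {"pos": [0.001, 0, 0.035]}, {"pos": [0, 0, 0.035]}, {"pos": [0, 0, 0.03]}, {"pos": [0, 0, 0.02]}, {"pos": [0, 0, 0.006]}, {}]'
python3 nudge.py '[{}, {}, {}, {}, {}, {}, {}, {}]' 0.0 20; python3 go.py .5208 .1504 .131 1.424
```

```text
time: 4.2
position: [0.4617, 0.1599, 0.0801]
tool_rot: [0.756, 0.655, -0.002, -0.001]
ft_force: [1.0, 0.1, 0.4]
grip_width: 0.0868
grip_force: 0.0
time: 4.87
position: [0.4627, 0.1604, 0.0817]
tool_rot: [0.755, 0.656, 0.0, 0.0]
ft_force: [0.3, 0.1, 0.1]
grip_width: 0.0416
grip_force: 0.0
t 4.87 pos [0.4627 0.1604 0.0817] toolx yaw 1.4298 tilt [0. 0.] | tool d [-0.0017  0.059  -0.0492] turn 0.0058 F [0.3 0.1 0.1] w 0.0416 q6 0.25
```

```bash
python3 nudge.py '[{}, {}, {}, {}, {}, {}, {}, {}]'; python3 go.py .5208 .1504 .131 1.424
```

```text
time: 5.53
position: [0.4621, 0.1604, 0.0814]
tool_rot: [0.755, 0.655, -0.0, -0.0]
ft_force: [-1.4, 0.9, 0.2]
grip_width: 0.0133
grip_force: 20.0
t 5.53 pos [0.4621 0.1604 0.0814] toolx yaw 1.4297 tilt [-0.    -0.001] | tool d [-0.0017  0.0595 -0.0496] turn 0.0057 F [-1.4  0.9  0.2] w 0.0133 q6 0.25
```

```bash
python3 nudge.py '[{"pos": [0, 0.002, -0.0087]}, {"pos": [0, 0.0033, -0.0084]}, {"pos": [0, 0.0045, -0.0078]}, {"pos": [0, 0.0056, -0.007]}, {"pos": [0, 0.0066, -0.0061]}, {"pos": [0, 0.0074, -0.005]}, {"pos": [0, 0.0082, -0.0039]}, {"pos": [0, 0.0086, -0.0026]}, {"pos": [0, 0.0089, -0.0013]}, {}]'; python3 go.py .5208 .1504 .131 1.424
```

```text
time: 6.37
position: [0.5163, 0.1522, 0.1342]
tool_rot: [0.755, 0.656, -0.001, -0.0]
ft_force: [-5.8, 0.3, 10.1]
grip_width: 0.0129
grip_force: 20.0
t 6.37 pos [0.5163 0.1522 0.1342] toolx yaw 1.4305 tilt [-0.001 -0.002] | tool d [-0.0011  0.0047  0.0032] turn 0.0065 F [-5.8  0.3 10.1] w 0.0129 q6 0.22
```

```bash
python3 nudge.py '[{"pos": [0, 0.0089, 0]}, {"pos": [0, 0.0089, 0.0014]}, {"pos": [0, 0.0086, 0.0027]}, {"pos": [0, 0.0081, 0.0039]}, {"pos": [0, 0.0074, 0.0051]}, {"pos": [0, 0.0065, 0.0062]}, {"pos": [0, 0.0056, 0.007]}, {"pos": [0, 0.0044, 0.0079]}, {"pos": [0, 0.0033, 0.0084]}, {"pos": [0, 0.0019, 0.0087]}, {"pos": [0, 0.0006, 0.0085]}, {}]'; python3 go.py .5801 .1416 .071 1.424
```

```text
time: 7.37
position: [0.58, 0.1426, 0.0717]
tool_rot: [0.755, 0.656, -0.001, -0.0]
ft_force: [-2.9, -2.6, -1.8]
grip_width: 0.0127
grip_force: 20.0
t 7.37 pos [0.58   0.1426 0.0717] toolx yaw 1.4301 tilt [-0.002 -0.002] | tool d [-0.001   0.0003  0.0007] turn 0.0061 F [-2.9 -2.6 -1.8] w 0.0127 q6 0.2
```

```bash
python3 nudge.py '[{"pos": [0, 0, 0.002]}, {"pos": [0, 0, 0.002]}, {"pos": [0, 0, 0.002]}, {"pos": [0, 0, 0.002]}, {}, {}]'; python3 go.py .5801 .1416 .071 1.424
```

```text
time: 7.87
position: [0.5801, 0.1429, 0.0674]
tool_rot: [0.755, 0.656, -0.001, 0.0]
ft_force: [-7.5, -4.0, 14.9]
grip_width: 0.013
grip_force: 18.7
t 7.87 pos [0.5801 0.1429 0.0674] toolx yaw 1.4307 tilt [-0.001 -0.   ] | tool d [-0.0013  0.0001 -0.0036] turn 0.0067 F [-7.5 -4.  14.9] w 0.013 q6 0.2
```

```bash
python3 nudge.py '[{"pos": [0, 0, -0.003]}, {}, {}, {}, {}, {}, {}, {}, {}, {"pos": [0, 0, -0.01]}, {"pos": [0, 0, -0.03]}, {"pos": [0, 0, -0.035]}, {"pos": [0, 0, -0.035]}, {"pos": [0, 0, -0.035]}, {"pos": [0, 0, -0.035]}]' 0.05
python3 nudge.py '[{"pos": [-0.0385, 0.0018, 0]}, {"pos": [-0.0385, 0.0018, 0]}, {"pos": [-0.0385, 0.0018, 0]}, {"pos": [-0.0385, 0.0018, 0]}, {"pos": [-0.0385, 0.0018, 0]}, {"pos": [-0.0385, 0.0018, 0]}, {"pos": [-0.0385, 0.0018, 0]}, {"pos": [-0.0385, 0.0018, 0]}, {"pos": [-0.0385, 0.0018, 0]}, {"pos": [-0.0385, 0.0018, 0]}, {"pos": [-0.0385, 0.0018, 0]}, {"pos": [-0.0385, 0.0018, 0]}]'
python3 nudge.py '[{"twist": 0.1216}, {"twist": 0.1216}, {"twist": 0.1216}, {"twist": 0.1216}, {"twist": 0.1216}, {"twist": 0.1216}, {"twist": 0.1216}, {"twist": 0.1216}, {"twist": 0.1216}, {}, {}]'
python3 go.py .537 -.317 .094 .335
python3 - <<'E'
from k import *
w=Cam("wrist");t=Cam("top")
np.savez("w3.npz",img=w.img,p=w.p,R=w.R,K=w.K); np.savez("t3.npz",img=t.img,p=t.p,R=t.R,K=t.K)
a=cv2.resize(t.img[215:325,240:440],None,fx=2.5,fy=2.5,interpolation=cv2.INTER_CUBIC)
b=np.vstack([w.img[:400], np.zeros((200,640,3),np.uint8)]); b[325:600,0:500]=a
cv2.imwrite("pics/c3.png",b[:,:,::-1])
E
```

```text
time: 9.12
position: [0.5803, 0.1436, 0.25]
tool_rot: [0.755, 0.656, 0.0, 0.0]
ft_force: [0.7, 0.3, 1.0]
grip_width: 0.0501
grip_force: 0.0
time: 10.12
position: [0.5366, -0.3186, 0.2485]
tool_rot: [0.755, 0.655, 0.0, 0.0]
ft_force: [1.3, 0.1, -0.2]
grip_width: 0.0503
grip_force: 0.0
time: 11.03
position: [0.5371, -0.3168, 0.2481]
tool_rot: [0.986, 0.168, 0.0, 0.0]
ft_force: [0.6, 0.3, -0.1]
grip_width: 0.05
grip_force: 0.0
t 11.03 pos [ 0.5371 -0.3168  0.2481] toolx yaw 0.3385 tilt [0. 0.] | tool d [-2.000e-04  1.000e-04  1.541e-01] turn 0.0035 F [ 0.6  0.3 -0.1] w 0.05 q6 0.52
```

View pics/c3.png

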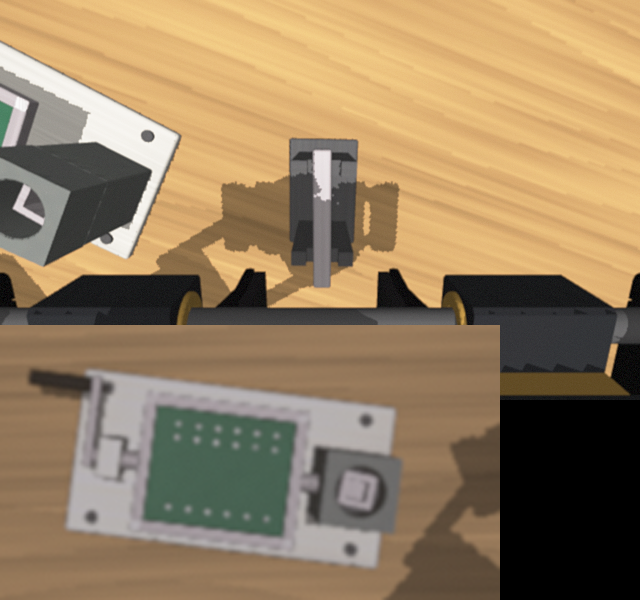

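The solder side is up and the pin is now on the +x side. The wrist view shows the bar from (322,150) to (321,287), between the fingers. Checking the bar centre and the axle level.

```bash
python3 - <<'E'
from k import *
w=load("w3.npz"); h=w.hsv
for v in (165,200,240,280):
    r=w.img[v,300:345].mean(1); print(v,r[::2].astype(int).tolist())
print(w.plane([(322,150),(321.5,287)],.121), "exp", w.proj([[.589,-.2985,.121],[.485,-.3349,.121]]))
s=Cam("scene"); g=s.img[185:300,225:365]; cv2.imwrite("pics/s4.png",cv2.resize(g,None,fx=5,fy=5,interpolation=cv2.INTER_CUBIC)[:,:,::-1])
E
```

```text
165 [116, 119, 116, 108, 108, 113, 124, 204, 229, 229, 228, 228, 229, 230, 228, 181, 110, 115, 119, 109, 67, 113, 116]
200 [64, 61, 67, 64, 64, 62, 76, 119, 128, 131, 132, 170, 191, 156, 134, 129, 59, 63, 64, 64, 64, 65, 62]
240 [45, 47, 42, 45, 45, 46, 55, 118, 127, 129, 128, 126, 125, 131, 127, 100, 44, 45, 48, 48, 43, 46, 46]
280 [107, 106, 105, 105, 104, 108, 103, 120, 129, 128, 128, 124, 127, 128, 129, 134, 176, 172, 172, 172, 172, 172, 172]
[[ 0.58913861 -0.2986036   0.121     ]
 [ 0.48679798 -0.33426266  0.121     ]] exp [[321.80384329 150.1340786 ]
 [321.50470581 289.18658257]]
```

View pics/s4.png

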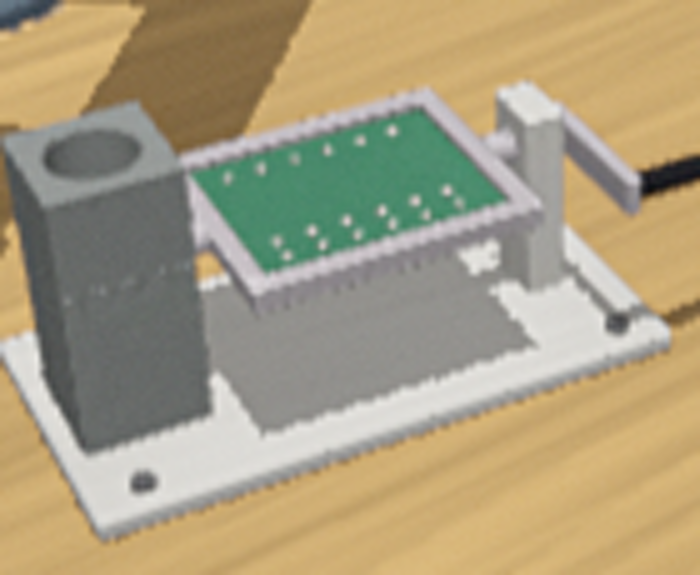

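The board is lying level with its solder side up and the frame edges parallel to the base, and the bar is where expected. Descending on the key bar.

```bash
python3 nudge.py '[{"pos": [0, 0, 0.035]}, {"pos": [0, 0, 0.035]}, {"pos": [0, 0, 0.035]}, {"pos": [0, 0, 0.025]}, {"pos": [0, 0, 0.015]}, {"pos": [0, 0, 0.009]}, {}]'
python3 nudge.py '[{}, {}, {}, {}, {}, {}, {}, {}, {}, {}]' 0 45; python3 go.py .537 -.317 .094 .335
```

```text
time: 11.77
position: [0.5361, -0.316, 0.0914]
tool_rot: [0.986, 0.167, -0.001, -0.002]
ft_force: [-0.1, -0.3, -0.7]
grip_width: 0.0503
grip_force: 0.0
time: 12.6
position: [0.5374, -0.317, 0.0941]
tool_rot: [0.986, 0.167, 0.0, 0.0]
ft_force: [-0.5, 0.4, 4.4]
grip_width: 0.0139
grip_force: 45.0
t 12.6 pos [ 0.5374 -0.317   0.0941] toolx yaw 0.3355 tilt [0.    0.001] | tool d [-0.0003 -0.0001  0.0001] turn 0.0005 F [-0.5  0.4  4.4] w 0.0139 q6 0.52
```

```bash
python3 nudge.py '[{"pos": [0, 0, -0.01]}, {"pos": [0, 0, -0.025]}, {"pos": [0, 0, -0.03]}, {"pos": [0, 0, -0.03]}, {"pos": [0, 0, -0.03]}, {"pos": [0, 0, -0.03]}, {}]'
python3 nudge.py '[{"pos": [-0.0075, -0.0335, 0]}, {"pos": [-0.0075, -0.0335, 0]}, {"pos": [-0.0075, -0.0335, 0]}, {"pos": [-0.0075, -0.0335, 0]}, {"twist": -0.1128}, {"twist": -0.1128}, {"twist": -0.1128}, {"twist": -0.1128}, {"twist": -0.1128}, {"twist": -0.1128}, {"twist": -0.1128}, {"twist": -0.1128}, {"twist": -0.1128}, {}, {}]'
python3 go.py .482 -.1105 .25 1.35
python3 - <<'E'
from k import *
w=Cam("wrist"); np.savez("w5.npz",img=w.img,p=w.p,R=w.R,K=w.K)
c=w.proj([[.482,-.1105,.124]])[0]; print(c, w.p)
x,y=(c-[0,0]).astype(int); x0=max(0,x-100); y0=max(0,y-75); print(x0,y0)
cv2.imwrite("pics/w5.png",cv2.resize(w.img[y0:y0+150,x0:x0+200],None,fx=4,fy=4,interpolation=cv2.INTER_CUBIC)[:,:,::-1])
E
```

```text
time: 13.18
position: [0.54, -0.319, 0.2552]
tool_rot: [0.986, 0.167, 0.004, 0.005]
ft_force: [1.1, -0.7, -2.7]
grip_width: 0.0135
grip_force: 45.0
time: 14.43
position: [0.464, -0.1997, 0.2475]
tool_rot: [0.781, 0.624, -0.0, -0.001]
ft_force: [0.0, 0.9, -3.2]
grip_width: 0.0137
grip_force: 45.0
t 14.43 pos [ 0.464  -0.1997  0.2475] toolx yaw 1.3476 tilt [ 0.001 -0.002] | tool d [ 0.0909 -0.0022 -0.0024] turn -0.0024 F [ 0.   0.9 -3.2] w 0.0137 q6 -0.4
[318.84139956  98.69074011] [ 0.48042513 -0.12898716  0.41006201]
218 23
```

View pics/w5.png

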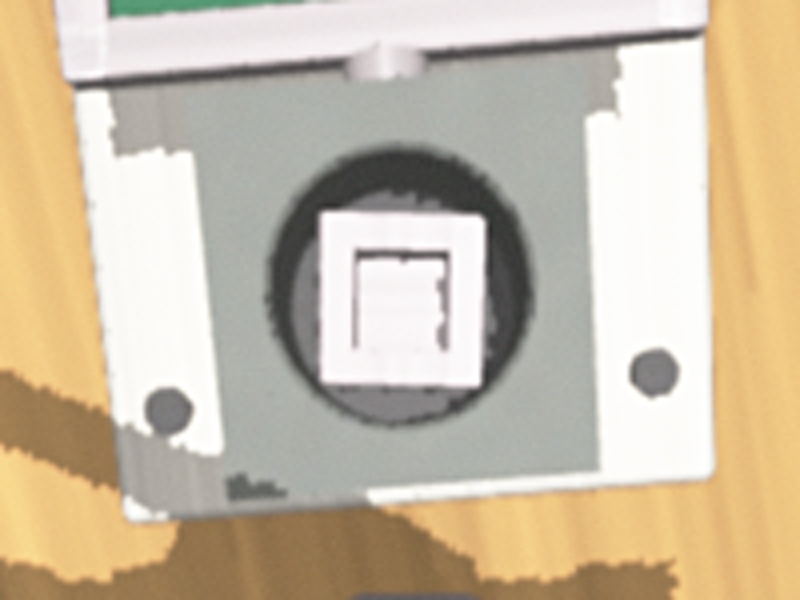

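The head corners in the crop are (320,212), (486,214), (482,388) and (320,383). Its centre (402,299) agrees with the prediction (403,303), and the socket is square to the tool at this yaw. Moving over it.

```bash
python3 - <<'E'
from k import *
w=load("w5.npz"); q=np.array([(320,212),(486,214),(482,388),(320,383)]); P=w.plane((q+.5)/4-.5+[218,23],.124); print(P.round(4),P.mean(0)); 
for a,b in((0,1),(3,2),(3,0),(2,1)): d=P[b]-P[a]; print(np.arctan2(d[1],d[0]),np.linalg.norm(d))
E
python3 nudge.py '[{"pos": [0.03, -0.0007, 0]}, {"pos": [0.03, -0.0007, 0]}, {"pos": [0.02, -0.0008, 0]}, {"pos": [0.0108, 0, 0]}, {"pos": [0, 0, 0.02]}, {"pos": [0, 0, 0.015]}, {"pos": [0, 0, 0.005]}, {}, {}]'; python3 go.py .482 -.1107 .1865 1.35
```

```text
[[ 0.4711 -0.0926  0.124 ]
 [ 0.4989 -0.0992  0.124 ]
 [ 0.4922 -0.1272  0.124 ]
 [ 0.4644 -0.1201  0.124 ]] [ 0.4816519  -0.10977295  0.124     ]
-0.23473581218084055 0.028623413351411706
-0.2528326307839286 0.028730811809216307
1.3314921451955228 0.02830279408792412
1.3351375114744497 0.028822418936890068
time: 15.23
position: [0.4827, -0.1116, 0.2086]
tool_rot: [0.781, 0.625, -0.0, 0.0]
ft_force: [0.1, 0.2, -2.0]
grip_width: 0.0139
grip_force: 45.0
t 15.23 pos [ 0.4827 -0.1116  0.2086] toolx yaw 1.3496 tilt [-0. -0.] | tool d [ 0.0007 -0.0008  0.0221] turn -0.0004 F [ 0.1  0.2 -2. ] w 0.0139 q6 -0.23
```

```bash
python3 nudge.py '[{"pos": [0.0012, -0.001, 0], "twist": 0.015}, {"pos": [0, 0, 0.003]}, {"pos": [0, 0, 0.003]}, {"pos": [0, 0, 0.003]}, {"pos": [0, 0, 0.003]}, {}]'; python3 go.py .4818 -.11 .1865 1.335
```

```text
time: 15.73
position: [0.4813, -0.1096, 0.1959]
tool_rot: [0.785, 0.619, -0.0, -0.001]
ft_force: [-0.3, -0.1, -3.0]
grip_width: 0.0134
grip_force: 45.0
t 15.73 pos [ 0.4813 -0.1096  0.1959] toolx yaw 1.3355 tilt [ 0.    -0.001] | tool d [-0.0003  0.0006  0.0094] turn 0.0005 F [-0.3 -0.1 -3. ] w 0.0134 q6 -0.22
```

```bash
python3 nudge.py '[{"pos": [0, 0, 0.003]}, {"pos": [0, 0, 0.003]}, {"pos": [0, 0, 0.003]}, {}, {}]'; python3 go.py .4818 -.11 .1865 1.335
```

```text
time: 16.15
position: [0.4816, -0.1096, 0.1873]
tool_rot: [0.785, 0.619, -0.0, -0.0]
ft_force: [0.1, -0.0, -3.4]
grip_width: 0.0137
grip_force: 45.0
t 16.15 pos [ 0.4816 -0.1096  0.1873] toolx yaw 1.3356 tilt [ 0.    -0.001] | tool d [-0.0003  0.0003  0.0008] turn 0.0006 F [ 0.1 -0.  -3.4] w 0.0137 q6 -0.22
```

```bash
python3 nudge.py '[{"twist": 0.1}, {"twist": 0.1}, {"twist": 0.1}, {"twist": 0.1}, {"twist": 0.1}, {"twist": 0.1}, {"twist": 0.1}, {"twist": 0.1}, {"twist": 0.1}, {"twist": 0.1}, {}]'; python3 go.py .4818 -.11 .1865 1.335; python3 -c "
from rig import robot, camrig, hand_in, get_obs; print(get_obs()['moment'])"
```

```text
time: 17.07
position: [0.4814, -0.11, 0.1876]
tool_rot: [0.986, 0.167, -0.0, 0.0]
ft_force: [-1.3, -2.3, -2.3]
grip_width: 0.0137
grip_force: 45.0
t 17.07 pos [ 0.4814 -0.11    0.1876] toolx yaw 0.3348 tilt [-0.001  0.   ] | tool d [0.0004 0.0001 0.0011] turn -1.0002 F [-1.3 -2.3 -2.3] w 0.0137 q6 0.79
[-0.25908074  0.29442741  0.10235961]
```

```bash
M="import numpy as np;from rig import robot, camrig, hand_in, get_obs; print(get_obs()['moment'])"
python3 nudge.py '[{"twist": 0.1}, {"twist": 0.1}, {}]'|sed -n 2,4p; python3 -c "$M"
python3 nudge.py '[{"twist": 0.06}, {}]'|sed -n 2,4p; python3 -c "$M"
python3 nudge.py '[{"twist": 0.06}, {}]'|sed -n 2,4p; python3 -c "$M"; python3 go.py .4818 -.11 .1865 1.335
```

```text
position: [0.4814, -0.11, 0.1876]
tool_rot: [0.998, 0.068, -0.0, 0.0]
ft_force: [-1.6, -0.7, -2.7]
[-0.32053376  0.36487447  0.09490861]
position: [0.4814, -0.1099, 0.1876]
tool_rot: [0.999, 0.04, -0.0, 0.0]
ft_force: [-1.9, -1.0, -2.8]
[-0.29944203  0.4081367   0.11256633]
position: [0.4814, -0.1099, 0.1876]
tool_rot: [1.0, 0.009, -0.0, 0.0]
ft_force: [-2.1, -1.4, -2.8]
[-0.33581001  0.4038322   0.07785551]
t 17.65 pos [ 0.4814 -0.1099  0.1876] toolx yaw 0.019 tilt [-0.001  0.   ] | tool d [0.0004 0.0001 0.0011] turn -1.316 F [-2.1 -1.4 -2.8] w 0.0138 q6 1.1
```

```bash
M="from rig import robot, camrig, hand_in, get_obs; o=get_obs(); print(o['moment'],o['grip_width'])"
python3 nudge.py '[{"twist": 0.05}, {}]'|sed -n 3,4p; python3 -c "$M"
python3 nudge.py '[{"twist": 0.04}, {}]'|sed -n 3,4p; python3 -c "$M"
python3 nudge.py '[{"twist": 0.04}, {}]'|sed -n 3,4p; python3 -c "$M"; python3 go.py .4818 -.11 .1865 1.335
```

```text
tool_rot: [1.0, -0.016, -0.0, 0.0]
ft_force: [-2.7, -1.3, -1.6]
[-0.40629531  0.46584777  0.08990446] 0.01353536594514406
tool_rot: [0.999, -0.036, -0.0, 0.0]
ft_force: [-2.0, -1.3, -1.6]
[-0.37140063  0.50651015  0.08702395] 0.013506365964763975
tool_rot: [0.998, -0.056, -0.0, 0.0]
ft_force: [-2.4, -1.7, -0.5]
[-0.34819993  0.6056237   0.09763591] 0.013338445747318387
t 18.15 pos [ 0.4814 -0.1098  0.1876] toolx yaw -0.1114 tilt [-0.001  0.   ] | tool d [0.0004 0.0002 0.0011] turn -1.4464 F [-2.4 -1.7 -0.5] w 0.0133 q6 1.23
```

```bash
M="from rig import robot, camrig, hand_in, get_obs; o=get_obs(); print(o['moment'],o['grip_width'])"
python3 nudge.py '[{"twist": 0.03}, {}]'|sed -n 3,4p; python3 -c "$M"
python3 nudge.py '[{"twist": 0.03}, {}]'|sed -n 3,4p; python3 -c "$M"
python3 - <<'E'
from k import *
w=Cam("wrist");t=Cam("top");s=Cam("scene")
cv2.imwrite("pics/w6.png",w.img[:,:,::-1])
c=t.proj([[.482,-.11,.16]])[0].astype(int); a=t.img[c[1]-40:c[1]+40,c[0]-40:c[0]+40]
d=s.proj([[.482,-.11,.16]])[0].astype(int); b=s.img[d[1]-50:d[1]+50,d[0]-40:d[0]+40]
W=np.zeros((600,800,3),np.uint8); W[:300,:400]=cv2.resize(w.img,(400,300)); W[:300,400:700]=cv2.resize(a,(300,300)); W[300:600,:240]=cv2.resize(b,(240,300)); W[300:600,240:640]=cv2.resize(w.img[180:480,120:520],(400,300))
cv2.imwrite("pics/c6.png",W[:,:,::-1])
E
```

```text
tool_rot: [0.998, -0.071, -0.0, 0.0]
ft_force: [-2.0, -1.1, -1.3]
[-0.36555779  0.61361632  0.16064456] 0.013806990017750721
tool_rot: [0.996, -0.086, -0.0, 0.0]
ft_force: [-3.1, -1.0, -0.7]
[-0.40092889  0.63665325  0.24071814] 0.013394477024236642
```

View pics/c6.png

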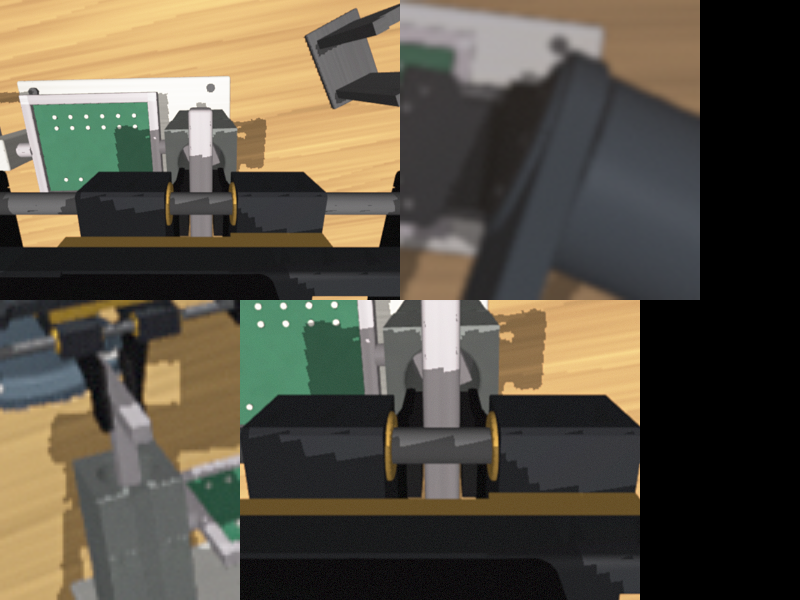

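The key is upright in the bore and square in the gripper, and the twisting moment has begun to climb (0.10 → 0.24), so the stop is being met. Pressing on to make sure.

```bash
M="from rig import robot, camrig, hand_in, get_obs; o=get_obs(); print(o['moment'],o['grip_width'])"
python3 nudge.py '[{"twist": 0.04}, {}]'|sed -n 3,4p; python3 -c "$M"
python3 nudge.py '[{"twist": 0.04}, {}]'|sed -n 3,4p; python3 -c "$M"
python3 nudge.py '[{"twist": 0.04}, {}, {}]'|sed -n 3,4p; python3 -c "$M"; python3 go.py .4818 -.11 .1865 1.335
```

```text
tool_rot: [0.994, -0.106, -0.0, 0.0]
ft_force: [-2.3, -2.5, -1.2]
[-0.3973207   0.6299566   0.22827962] 0.013396130427050486
tool_rot: [0.992, -0.126, -0.0, 0.0]
ft_force: [-2.6, -2.1, -0.3]
[-0.36786319  0.7078442   0.32540714] 0.0138626854182175
tool_rot: [0.989, -0.145, -0.0, 0.0]
ft_force: [-3.9, -2.1, -0.9]
[-0.43941246  0.77254808  0.35329233] 0.013418160996902254
t 19.22 pos [ 0.4816 -0.1097  0.1875] toolx yaw -0.2919 tilt [-0.  0.] | tool d [0.0003 0.0002 0.001 ] turn -1.6269 F [-3.9 -2.1 -0.9] w 0.0134 q6 1.41
```

```bash
python3 nudge.py '[{"twist": -0.1}, {"twist": -0.1}, {"twist": -0.1}, {}, {}]'; python3 -c "
from rig import robot, camrig, hand_in, get_obs; print(get_obs()['moment'])"; python3 go.py .4818 -.11 .1865 1.335
python3 - <<'E'
from k import *
w=Cam("wrist"); h=w.hsv; o=get_obs()
np.savez("w7.npz",img=w.img,p=w.p,R=w.R,K=w.K)
rect(w,win((h[...,1]<45)&(h[...,2]>90),300,345,150,290),.2+.013,"bar")
for v in (180,200,220,250,270): print(v,w.img[v,296:350:2].mean(1).astype(int).tolist())
E
```

```text
time: 19.63
position: [0.4817, -0.1096, 0.1874]
tool_rot: [1.0, 0.002, 0.0, -0.0]
ft_force: [-1.2, -0.8, -3.2]
grip_width: 0.0135
grip_force: 45.0
[-0.39813569  0.50462795  0.01963605]
t 19.63 pos [ 0.4817 -0.1096  0.1874] toolx yaw 0.0031 tilt [ 0.    -0.001] | tool d [0.0001 0.0004 0.0009] turn -1.3319 F [-1.2 -0.8 -3.2] w 0.0135 q6 1.12
bar [300, 150, 45, 140, 5887] ctr [ 519.8 -109.4] size [52.  16.5] deg 0.2
180 [75, 74, 74, 129, 180, 205, 230, 230, 230, 231, 231, 230, 229, 229, 228, 229, 229, 228, 228, 226, 225, 205, 136, 70, 80, 96, 105]
200 [69, 70, 66, 115, 189, 204, 233, 233, 233, 234, 235, 233, 233, 233, 233, 233, 233, 233, 233, 232, 225, 204, 133, 70, 73, 75, 76]
220 [100, 108, 133, 120, 187, 198, 232, 232, 232, 233, 233, 232, 232, 231, 232, 234, 232, 233, 232, 232, 222, 198, 125, 97, 100, 98, 98]
250 [70, 74, 142, 133, 113, 127, 135, 133, 133, 142, 143, 143, 140, 141, 140, 143, 143, 144, 143, 141, 131, 119, 113, 145, 145, 113, 68]
270 [64, 65, 64, 69, 113, 127, 137, 135, 138, 139, 138, 135, 134, 132, 135, 136, 138, 139, 138, 135, 130, 119, 76, 61, 68, 63, 33]
```

```bash
python3 nudge.py '[{"pos": [0, 0, -0.005]}, {"pos": [0, 0, -0.01]}, {"pos": [0, 0, -0.015]}, {"pos": [0, 0, -0.02]}, {"pos": [0, 0, -0.02]}, {}]'
python3 nudge.py '[{"pos": [-0.03, 0, 0]}, {"pos": [-0.03, 0, 0]}, {"pos": [-0.03, 0, 0]}, {}, {}]'; python3 go.py .5374 -.317 .26 .3355
python3 - <<'E'
from k import *
w=Cam("wrist"); np.savez("w8.npz",img=w.img,p=w.p,R=w.R,K=w.K)
c=w.proj([[.4818,-.11,.124]])[0]; x0,y0=(c-[60,50]).astype(int); y0=max(y0,0); print(c,x0,y0)
h=w.hsv; m=win((h[...,1]<40)&(h[...,2]>195),x0+20,x0+100,y0+10,y0+90)
rect(w,m,.124,"head")
a=np.zeros((500,800,3),np.uint8); a[:400,:480]=cv2.resize(w.img[y0:y0+100,x0:x0+120],(480,400),interpolation=cv2.INTER_CUBIC); a[:240,480:800]=cv2.resize(w.img,(320,240)); cv2.imwrite("pics/c8.png",a[:,:,::-1])
E
```

```text
time: 20.18
position: [0.4854, -0.1104, 0.2617]
tool_rot: [1.0, 0.002, 0.005, 0.001]
ft_force: [1.2, -0.2, -2.7]
grip_width: 0.0135
grip_force: 45.0
time: 20.6
position: [0.3905, -0.1093, 0.2571]
tool_rot: [1.0, 0.002, 0.0, -0.001]
ft_force: [0.5, 0.6, -2.7]
grip_width: 0.0135
grip_force: 45.0
t 20.6 pos [ 0.3905 -0.1093  0.2571] toolx yaw 0.0033 tilt [ 0.    -0.001] | tool d [ 0.1463  0.2082 -0.0032] turn -0.3322 F [ 0.5  0.6 -2.7] w 0.0135 q6 1.02
[323.49079183  98.24191296] 263 48
head [300, 75, 46, 48, 1487] ctr [ 481.5 -109.7] size [28.2 28.5] deg 12.6
```

View pics/c8.png

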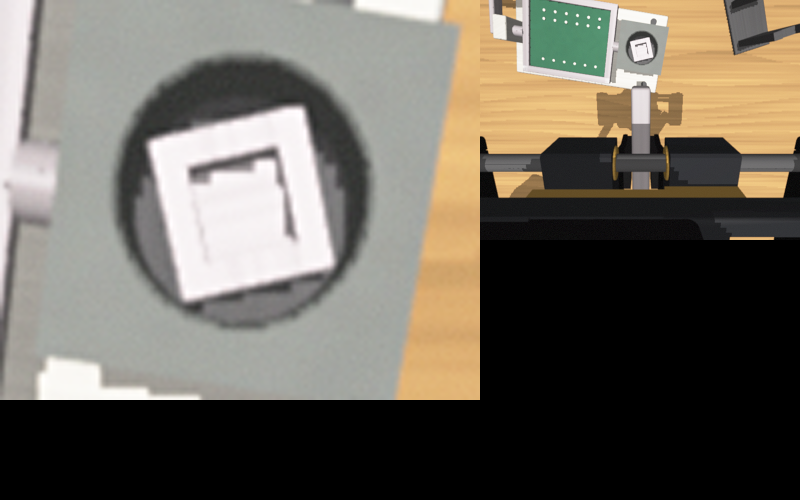

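The head is now at 12.6° in the world, 1.11 rad clockwise from before. With the start at 0.09, that puts the screw at 1.20, fully tight. Now taking the key back to the stand.

```bash
python3 nudge.py '[{"pos": [0.0209, 0.0297, 0]}, {"pos": [0.0209, 0.0297, 0]}, {"pos": [0.0209, 0.0297, 0]}, {"pos": [0.0209, 0.0297, 0]}, {"pos": [0.0209, 0.0297, 0]}, {"pos": [0.0209, 0.0297, 0]}, {"pos": [0.0209, 0.0297, 0]}, {"twist": -0.111}, {"twist": -0.111}, {"twist": -0.111}, {}, {}]'; python3 go.py .5374 -.317 .0941 .3355
python3 - <<'E'
from k import *
s=Cam("scene"); w=Cam("wrist")
h=w.hsv; print([w.img[v,296:350:2].mean(1).astype(int).tolist() for v in (200,250)])
v=w.img[120:330,322].mean(1); print(v[::5].astype(int).tolist())
p=get_obs()["position"]
print("bar far end exp px", w.proj([[p[0]+.055*.944,p[1]+.055*.3295,p[2]+.0187+.008]]))
c=s.proj([[.5374,-.317,.15]])[0].astype(int)
cv2.imwrite("pics/s9.png",cv2.resize(s.img[c[1]-100:c[1]+80,c[0]-100:c[0]+100],None,fx=3,fy=3,interpolation=cv2.INTER_CUBIC)[:,:,::-1])
E
```

```text
time: 21.65
position: [0.5402, -0.3174, 0.2567]
tool_rot: [0.986, 0.167, 0.0, -0.0]
ft_force: [-1.0, -0.1, -2.3]
grip_width: 0.0141
grip_force: 45.0
t 21.65 pos [ 0.5402 -0.3174  0.2567] toolx yaw 0.3359 tilt [ 0.001 -0.   ] | tool d [-0.0026 -0.0013  0.1626] turn 0.0004 F [-1.  -0.1 -2.3] w 0.0141 q6 0.53
[[67, 69, 65, 87, 123, 130, 133, 134, 134, 138, 134, 133, 171, 233, 231, 231, 231, 230, 230, 230, 222, 202, 136, 61, 67, 67, 76], [50, 45, 44, 64, 117, 126, 134, 134, 135, 136, 135, 134, 131, 133, 134, 134, 138, 135, 134, 133, 129, 125, 75, 45, 42, 41, 47]]
[177, 181, 181, 178, 150, 119, 120, 49, 48, 105, 90, 117, 226, 231, 231, 230, 233, 185, 155, 134, 133, 134, 132, 134, 133, 132, 133, 132, 133, 129, 133, 132, 131, 130, 131, 131, 133, 133, 55, 62, 65, 68]
bar far end exp px [[322.16465163 177.74820263]]
```

View pics/s9.png

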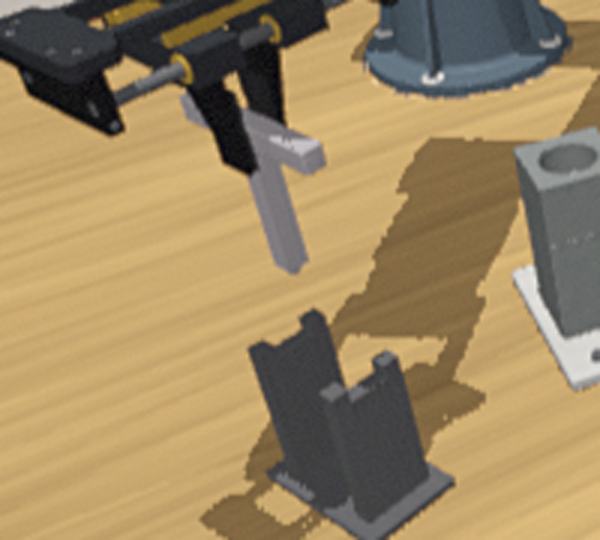

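The key hangs upright above the stand: bar end at (318,155), tip at (290,270), with its shaft parallel to the walls. Lowering it now.

```bash
python3 nudge.py '[{"pos": [-0.0026, -0.0013, 0.02]}, {"pos": [0, 0, 0.03]}, {"pos": [0, 0, 0.03]}, {"pos": [0, 0, 0.03]}, {"pos": [0, 0, 0.025]}, {"pos": [0, 0, 0.015]}, {"pos": [0, 0, 0.004]}, {}, {}]'; python3 go.py .5374 -.317 .0941 .3355
```

```text
time: 22.5
position: [0.5372, -0.3175, 0.1044]
tool_rot: [0.986, 0.168, 0.001, 0.001]
ft_force: [-0.7, -0.4, -2.8]
grip_width: 0.0134
grip_force: 45.0
t 22.5 pos [ 0.5372 -0.3175  0.1044] toolx yaw 0.3381 tilt [0.001 0.002] | tool d [ 0.0003 -0.0004  0.0103] turn 0.0026 F [-0.7 -0.4 -2.8] w 0.0134 q6 0.52
```

```bash
python3 nudge.py '[{"pos": [0, 0, 0.004]}, {"pos": [0, 0, 0.003]}, {"pos": [0, 0, 0.002]}, {}, {}]'; python3 go.py .5374 -.317 .0941 .3355
```

```text
time: 22.92
position: [0.5363, -0.317, 0.0948]
tool_rot: [0.986, 0.168, 0.0, 0.0]
ft_force: [1.1, 0.6, -3.3]
grip_width: 0.0135
grip_force: 45.0
t 22.92 pos [ 0.5363 -0.317   0.0948] toolx yaw 0.3386 tilt [0. 0.] | tool d [0.001  0.0004 0.0007] turn 0.0031 F [ 1.1  0.6 -3.3] w 0.0135 q6 0.52
```

Still hanging free, as expected about 1 mm above its seat. I'll lower it by small steps to contact.

```bash
python3 nudge.py '[{"pos": [0.0005, 0, 0.001]}, {"pos": [0, 0, 0.001]}, {}, {}]'; python3 go.py .5374 -.317 .0941 .3355
```

```text
time: 23.25
position: [0.5369, -0.317, 0.0941]
tool_rot: [0.986, 0.169, 0.0, 0.0]
ft_force: [-2.9, 2.1, 4.5]
grip_width: 0.0136
grip_force: 45.0
t 23.25 pos [ 0.5369 -0.317   0.0941] toolx yaw 0.3388 tilt [0.    0.001] | tool d [ 0.0005  0.0002 -0.    ] turn 0.0033 F [-2.9  2.1  4.5] w 0.0136 q6 0.52
```

Seated at the original height, with the contact now carrying the key's weight. Releasing, rising and stepping aside to check.

```bash
python3 nudge.py '[{}, {}, {}, {}, {}, {}, {}, {}, {}]' 0.05
python3 nudge.py '[{"pos": [0, 0, -0.01]}, {"pos": [0, 0, -0.02]}, {"pos": [0, 0, -0.03]}, {"pos": [0, 0, -0.035]}, {"pos": [0, 0, -0.035]}, {"pos": [0, 0, -0.025]}, {"pos": [-0.03, 0.02, 0]}, {"pos": [-0.03, 0.02, 0]}, {"pos": [-0.03, 0.02, 0]}, {}, {}]'
python3 - <<'E'
from k import *
s=Cam("scene"); t=Cam("top")
P=[[.589,-.2985,.121],[.4855,-.3355,.121]]; print(t.proj(P),s.proj(P))
W=np.zeros((600,800,3),np.uint8); W[:360,:480]=cv2.resize(s.img[140:380,100:420],(480,360)); W[360:600,:480]=cv2.resize(t.img[140:320,150:510],(480,240))
W[:400,480:800]=cv2.resize(s.img[230:380,130:250],(320,400))
cv2.imwrite("pics/c10.png",W[:,:,::-1])
E
```

```text
time: 24.0
position: [0.5367, -0.3168, 0.0925]
tool_rot: [0.986, 0.168, -0.0, -0.0]
ft_force: [0.4, -0.0, -0.3]
grip_width: 0.0498
grip_force: 0.0
time: 24.92
position: [0.4707, -0.4049, 0.2483]
tool_rot: [0.986, 0.167, 0.0, 0.0]
ft_force: [0.2, 0.2, 0.5]
grip_width: 0.0501
grip_force: 0.0
[[469.62934157 227.46653137]
 [488.59369063 276.19972797]] [[177.95785603 286.05296542]
 [139.66762383 264.95174263]]
```

View pics/c10.png

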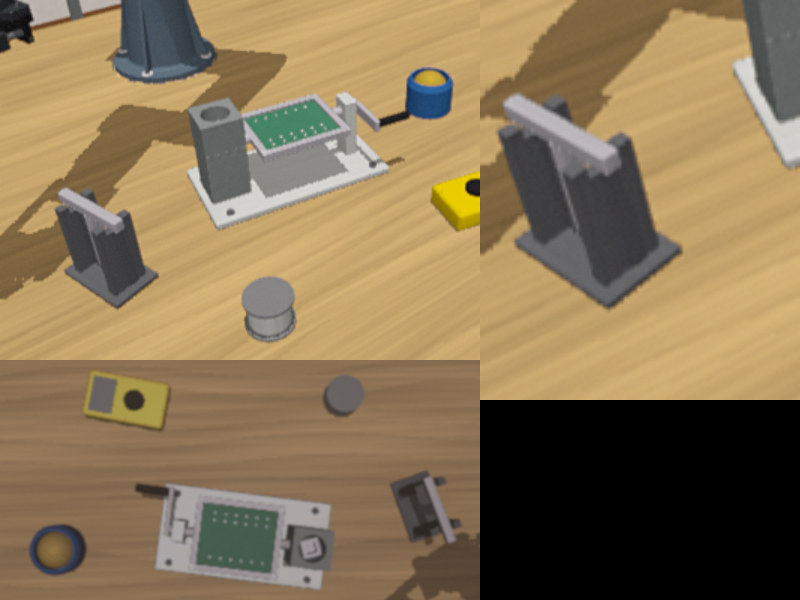

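The key hangs seated between the lips, with its bar from (505,105) to (610,165) in the close-up. The board is level with the solder side up, and the pot, meter and spool have not moved. Handing in.

```bash
python3 -c "
from rig import robot, camrig, hand_in, get_obs; print(hand_in())"
```

```text
the job is handed in; nothing more can be done
None
```

The job is handed in at about 25 s: the board is turned over and level with its solder side up, the locking screw is tight (measured at about 1.20 rad), and the key is back in its stand with the other things unmoved; no verdict was returned.

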